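# Turn a specimen tray end for end and slide it into its guide rails

## Task

The loaded specimen tray has been left under the low grey riser bridge with its rounded nose sticking out. Draw it out, turn it end for end, and slide it nose first into the grey guide rails until its wide end plate stops against the rail ends. Keep the tray level, so that both mounted specimens stay seated in their pockets, and leave the other things on the worktop where they are.

Things in the scene. Friction and masses are not known exactly. Their poses are not given: they have to be found in the camera images.
- tray: Bare aluminium tray, 0.11 to 0.22 kg. Origin on the underside, +x to the rounded nose, z up. Body 54 mm wide, 18 high, x = -62 to +60 mm; sides parallel to x = +46, then nose corners of 14 mm radius. At x = -70 to -62 a wide end plate, 74 mm wide, 26 high. Behind it, x = -105 to -70, an upright grip fin along x, 12 mm thick, 42 high. Two round pockets 34 mm wide, 10 deep, in line.
- tray_nose (a point): Tip of the rounded nose on the underside (tray x = +60 mm).
- tray_fin (a point): Middle of the grip fin (tray x = -88 mm), 28 mm above the underside.
- pocket_nose (a point): Centre of the floor of the pocket nearer the nose (tray x = +14 mm, 8 mm above the underside).
- pocket_fin (a point): Centre of the floor of the pocket nearer the fin (tray x = -30 mm, 8 mm above the underside).
- mount_a: Mounted specimen, black resin cylinder 30 mm in diameter, 21 mm high, standing loose in the pocket nearer the nose. Origin at the centre of its underside.
- mount_b: Mounted specimen, resin cylinder 30 mm in diameter, 18 mm high, standing loose in the pocket nearer the fin. Origin at the centre of its underside.
- rail_bay: Fixed grey guide rails with no floor: the tray slides in along the worktop. Origin on the worktop, +x is the way in. Rails 58 mm apart inside, 12 thick, 26 high, from the mouth at x = -65 mm to an end bar at x = +62. From x = -33 inwards a lip on each rail reaches 8 mm over the tray's edge, underside 22 mm up. Stands left or right of the riser, by turns.
- bay_mouth (a point): Middle of the mouth of the rails, on the worktop (bay x = -65 mm). The end plate cannot pass it: the tray is home when its end plate meets the rail ends here, its origin then at x = -3 mm, y = 0 of the bay and its +x along the bay's.
- riser: Fixed low bridge of grey laminate, 120 mm deep, 98 wide, 60 high. Origin on the worktop in the middle; open only to its -x side, which looks roughly to the robot; roof underside 55 mm up, walls 5 mm thick, 88 mm apart inside, closed at the back. The tray's fin end starts inside; 50 to 66 mm of its nose end stick out.
- riser_mouth (a point): Middle of the riser's mouth, on the worktop (riser x = -60 mm). Left of the work, at y above -0.17 m and x above 0.47 m, stands the tall mounting press: keep the gripper and the turning tray clear of it.
- timer: Bystander: white lab timer, 39 x 66 x 58 mm, standing on top of the riser. Origin under its centre, as for all bystanders.
- spray: Bystander: upright spray bottle, 41 mm in diameter, 145 mm high.
- slides: Bystander: slide box, 62 x 86 x 32 mm.
- jar: Bystander: jar with a dark lid, 66 mm in diameter, 100 mm high.
- brush: Bystander: scrubbing brush with a bow handle, 30 x 86 x 55 mm.
- tin: Bystander: low rectangular tin, 66 x 92 x 34 mm, behind the work.
Things that resemble listed ones, but are neither listed nor needed, are in the scene too. Leave any blue or orange look-alike of the mount_a alone.

How it is judged:
By the outcome, as a careful person would: the job done as asked, in the order asked, and still so for the second after the job is handed in, with the robot touching nothing.
It also fails if it takes over 69 s, if anything falls off the work surface, if the arm or the gripper's body presses on something with over 40 N, if the wrist force passes 120 N, or if a joint passes its speed limit or range.

## Robot

A 6-joint arm with a two-finger parallel gripper is mounted at the origin on a cart in front of the work surface, level with it; the furniture and walls round the work are solid. World frame = base frame: x ahead of the robot, y to its left, z up, the work surface at z = 0. Lengths are in mm, angles in rad, forces in N, time in s.
With the tool pointing down it reaches from about 275 to 825 mm from the base axis. Payload 4.9 kg.
Tool frame: the origin (TCP) lies at the very end of the fingers, on their centre line; the grasp point (between the pads) lies 19 mm behind it; z points along the fingers, y is the line along which they close (so a half turn about z gives the same grasp; the last joint's range is limited). The gripper opens to 85 mm and grips with 20 to 120 N. Pads are 22 mm wide; open, the fingers measure 114 mm over their backs; the gripper's body (76 mm by 85 mm) begins 54 mm behind the grasp point. The pads swing forward as they close: fully open they stand 13 mm farther back than shut.
Start: joints at [1.015, 0.326, -0.193, 1.052, 0, 1.437], TCP at [225.169, 501.814, 231.281] pointing down, gripper open.
Joint ranges: [-2.65, 2.65], [-0.97, 1.79], [-1.3, 1.35], [-1.93, 2.1], [-1.47, 1.37], [-3.14, 3.14]. Speed limits (rad/s): [2.57, 2.57, 3.14, 3.14, 3.14, 3.14].

## Interface

Orientations are given as [roll, pitch, yaw] about the fixed x, y, z axes, in that order (R = Rz(yaw) Ry(pitch) Rx(roll)).
In Python, from bench import bot, solve_ik, imaging gives the robot as it stands. Calls block until the motion is done:
- bot.move_ptp(position, orientation): joint-space move of the TCP to a pose.
- bot.movel(position, rot=None, max_speed=150, threshold=None): straight line of the TCP; rot=None keeps the orientation; max_speed is the mean speed in mm/s. With threshold (N) it stops when the force on the tool has changed by that much, and returns True; else False.
- bot.move_j(angles): joint-space move.
- bot.grip(opening, effort=None): opening from 0.0 (shut) to 1.0 (fully open); effort is the grip in N (None keeps the last); returns when the fingers have stopped.
- bot.dwell(seconds).
- solve_ik(position, orientation): joint angles nearest the present ones, or None.
- bot.get_state(): the state.
- imaging.capture(name): name is "side" or "top" or "wrist"; returns the picture (420x560x3 uint8, blue, green, red); there is no depth.
- imaging.camera_model(name): a dict with "K" (3x3 intrinsics, pixels), "position" and "rotation" of the camera in the world. Camera axes: x right, y up, looking along -z (the intrinsics and any distortion apply to the point x, -y, -z); pixel columns grow to the right and rows downward; lengths in mm; the calibration is good to about 2 mm. The wrist camera is an equidistant fisheye: a pixel r from the principal point sees the ray r / f radians off the axis. A picture is of the moment at which its call begins: read the wrist's pose just before it. camera_model takes no time and is no camera call; for the wrist camera it gives the pose at the moment of the call.
A pose or a line that the arm cannot do raises bot.IKError and nothing moves.
- bot.sign_off(): hands the job in; it is judged then, once.
The state is a dict: "t": time; "qpos": joint angles; "joint_velocities": joint speeds; "effort": joint torques, N m; "tcp_pos": TCP position; "orientation": TCP orientation; "contact_force": force on the tool from outside, world axes, zero at the start; "wrist_torque": the same for the moment, N m; "opening": opening from 0.0 (shut) to 1.0 (fully open); "gripper_force": force on a finger pad.
Only numpy, scipy, OpenCV 4.12 (cv2) and the standard library are available. Lean on these libraries where they do the work, as an engineer would, in place of code of your own. Each camera call takes 0.05 s, during which the arm holds its last target. There are 200 camera calls.

## Working session

There is one attempt and no reset: what is moved stays moved. The work goes in short steps, each a Python script; the robot and the scene stay as the last script left them, time stands still between calls to the robot, and variables do not carry over. Pictures are saved under pics/ and viewed, at most 10 in all, crops included, and the job is handed in when it is done.

```bash
ls; mkdir -p pics; cat > h.py <<'E'
import numpy as np, cv2
from bench import bot, solve_ik, imaging
def ray(cam,u,v):
    m=imaging.camera_model(cam) if isinstance(cam,str) else cam
    K=np.array(m["K"]); R=np.array(m["rotation"]); p=np.array(m["position"])
    d=np.array([(u-K[0,2])/K[0,0],(v-K[1,2])/K[1,1],1.])
    return p,R@np.array([d[0],-d[1],-d[2]])
def at_z(cam,u,v,z):
    p,d=ray(cam,u,v); return p+d*(z-p[2])/d[2]
def proj(cam,P):
    m=imaging.camera_model(cam); K=np.array(m["K"]); R=np.array(m["rotation"])
    c=(np.atleast_2d(P)-np.array(m["position"]))@R; x=np.c_[c[:,0],-c[:,1],-c[:,2]]
    q=x@K.T; return q[:,:2]/q[:,2:]
E
python3 - <<'E'
from h import *
for c in("top","side"):
    m=imaging.camera_model(c); print(c,m); im=imaging.capture(c); cv2.imwrite(f"pics/{c}0.png",im); cv2.imwrite(f"pics/{c}0x.png",cv2.resize(im,(800,600),interpolation=cv2.INTER_CUBIC))
E
```

```text
pics
top {'K': array([[387.16640797,   0.        , 281.450112  ],
       [  0.        , 387.16640797, 207.55354239],
       [  0.        ,   0.        ,   1.        ]]), 'position': array([ 403.26836633, -405.24265172, 1053.1353781 ]), 'rotation': array([ 0.11714849,  0.0028895 , -1.54875556])}
side {'K': array([[450.36875896,   0.        , 276.80892624],
       [  0.        , 450.36875896, 210.57134862],
       [  0.        ,   0.        ,   1.        ]]), 'position': array([104.08429373, 168.15761349, 692.68156979]), 'rotation': array([ 0.84628301,  0.00581728, -2.54036969])}
```

View pics/top0x.png

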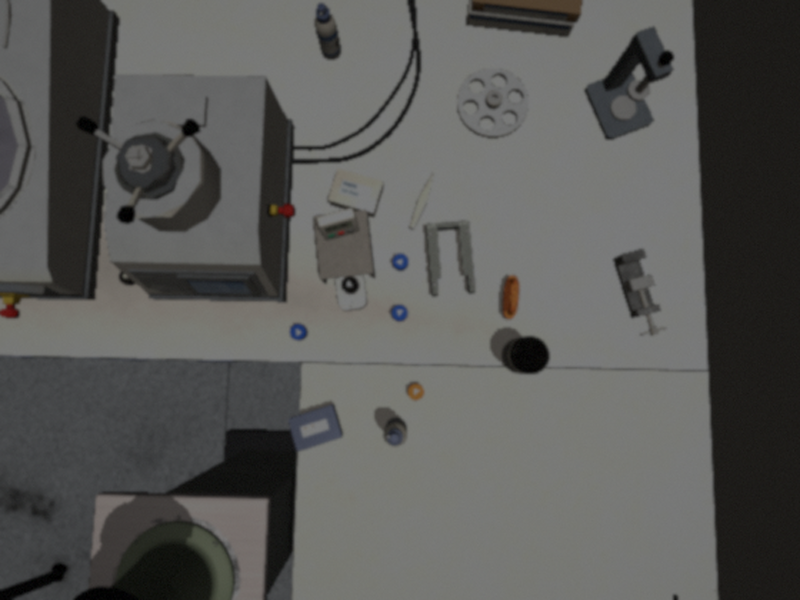

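View pics/side0x.png

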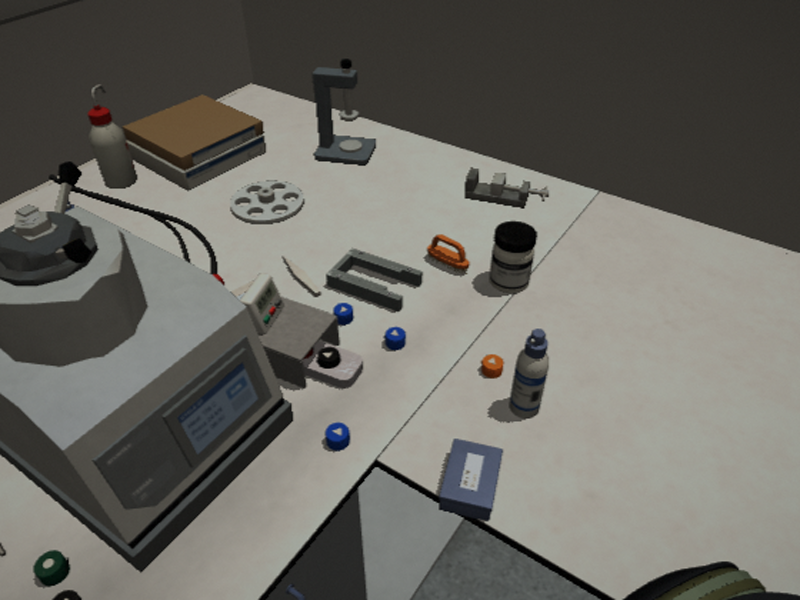

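Top view: the riser is at about (345,245), with the tray nose at (350,300) and a black mount at (350,285). The rails are at (450,258), with their mouth facing the robot. Look-alikes: blue at (400,262), (400,313) and (298,332), orange at (415,391). The black one in the tray is mount_a. Next, enlarged crops.

```bash
sed -i 's/R=np.array(m\["rotation"\])/R=Rot.from_euler("xyz",m["rotation"]).as_matrix()/; s/^import numpy as np, cv2/&\nfrom scipy.spatial.transform import Rotation as Rot/' h.py
python3 - <<'E'
from h import *
a=cv2.imread("pics/top0.png")[140:230,205:345]; b=cv2.imread("pics/side0.png")[165:280,170:310]
cv2.imwrite("pics/topc.png",cv2.convertScaleAbs(cv2.resize(a,(784,504),interpolation=cv2.INTER_CUBIC),alpha=1.5))
cv2.imwrite("pics/sidec.png",cv2.convertScaleAbs(cv2.resize(b,(728,598),interpolation=cv2.INTER_CUBIC),alpha=1.5))
for n,u,v,z in [("blue1",400,262,20),("blue2",400,313,20),("blue3",298,332,20),("orange",415,391,20),("jar",527,355,100),("spray",395,430,145),("slides",315,427,32),("brush",511,297,30)]:
    print(n,at_z("top",u*.7,v*.7,z).round())
E
```

```text
blue1 [ 590. -394.   20.]
blue2 [ 494. -396.   20.]
blue3 [ 454. -207.   20.]
orange [ 350. -427.   20.]
jar [ 419. -616.  100.]
spray [ 294. -394.  145.]
slides [ 282. -247.   32.]
brush [ 527. -602.   30.]
```

View pics/topc.png

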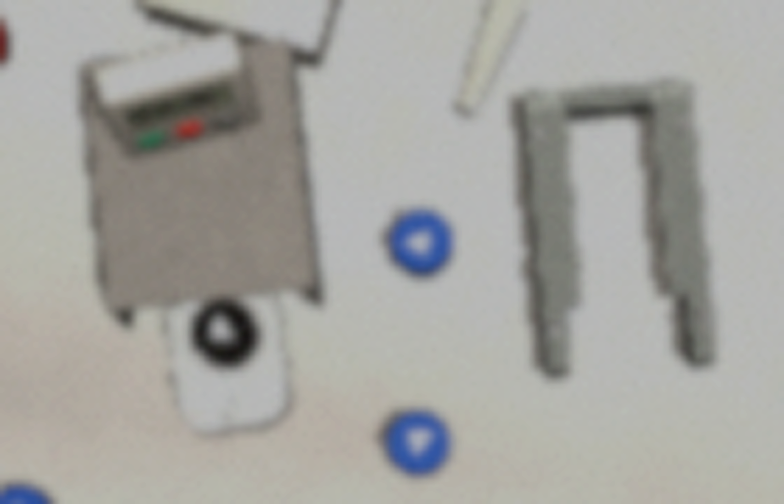

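View pics/sidec.png

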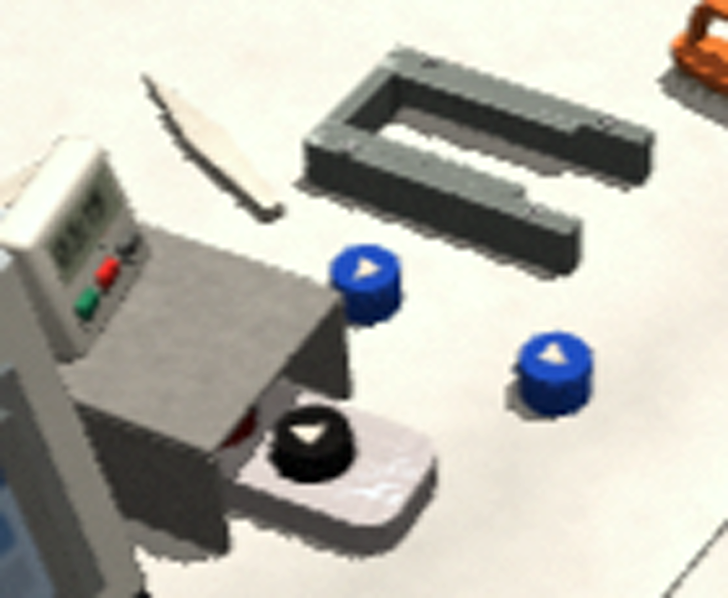

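Black mount_a sits on the tray nose at top crop (225,331) and side crop (313,445). Everything round the rails is blue, so the choice is clear. Next I fit the poses.

```bash
cat > fit.py <<'E'
from h import *
from scipy.optimize import least_squares
def fit(obs,x0):
    # obs: list (cam,u,v,local xyz); solve x,y,yaw
    def f(p,full=False):
        c,s=np.cos(p[2]),np.sin(p[2]); r=[]
        for cam,u,v,L in obs:
            P=[p[0]+c*L[0]-s*L[1],p[1]+s*L[0]+c*L[1],L[2]]
            q=proj(cam,P)[0]; r+=[q[0]-u,q[1]-v]
        return np.array(r)
    s=least_squares(f,x0,loss="soft_l1"); return s.x,f(s.x).reshape(-1,2)
E
cat > m1.py <<'E'
from fit import *
T=lambda u,v:("top",205+u/5.6-.4,140+v/5.6-.4)
S=lambda u,v:("side",170+u/5.2-.4,165+v/5.2-.4)
bay=[(*T(537,372),(-65,41,26)),(*T(568,372),(-65,29,26)),(*T(682,364),(-65,-29,26)),(*T(714,359),(-65,-41,26)),
 (*S(652,133),(-65,-41,26)),(*S(580,222),(-65,29,26)) ,(*S(558,238),(-65,41,26))]
p,r=fit(bay,[560,-500,0]); print("bay",p.round(3),"\n",r.round(1))
P=lambda L:[p[0]+np.cos(p[2])*L[0]-np.sin(p[2])*L[1],p[1]+np.sin(p[2])*L[0]+np.cos(p[2])*L[1],L[2]]
for L in [(62,41,26),(62,-41,26),(74,41,26),(74,-41,26)]: 
    t=proj("top",P(L))[0];s=proj("side",P(L))[0]; print(L,((t-[205,140]+.4)*5.6).round(),((s-[170,165]+.4)*5.2).round())
ris=[(*T(120,312),(-60,49,60)),(*T(318,292),(-60,-49,60)),(*T(82,68),(60,49,60)),(*T(290,48),(60,-49,60)),(*S(212,450),(-60,49,60)),(*S(345,295),(-60,-49,60))]
q,r=fit(ris,[600,-290,0]); print("riser",q.round(3),"\n",r.round(1))
a=at_z("top",*T(225,331)[1:],29);b=at_z("side",*S(313,430)[1:],29); print("mount top",a,b)
for n,u,v,z in [("noseL",172,380,18),("noseR",290,375,18),("midL",166,320,18),("midR",282,310,18),("tip",238,433,0)]: print(n,at_z("top",*T(u,v)[1:],z).round(1))
for n,u,v,z in [("R1",345,398,18),("R2",405,420,18),("L1",240,482,18),("L2",330,520,18),("tip",405,515,18),("tip0",410,540,0)]: print(n,at_z("side",*S(u,v)[1:],z).round(1))
E
python3 m1.py
```

```text
bay [ 5.98531e+02 -4.87193e+02  8.50000e-02] 
 [[ 0.6 -0.4]
 [-0.5 -0.7]
 [ 0.8 -0.6]
 [-0.4  0. ]
 [ 0.4  0.4]
 [-0.3  0.4]
 [ 1.3  0.5]]
(62, 41, 26) [522. 110.] [319. 149.]
(62, -41, 26) [691.  99.] [416.  53.]
(74, 41, 26) [520.  86.] [297. 141.]
(74, -41, 26) [689.  75.] [394.  45.]
riser [ 6.14093e+02 -2.89937e+02  1.34000e-01] 
 [[-2.3  0.3]
 [-0.1 -0.4]
 [ 0.2 -1. ]
 [ 0.1 -1.6]
 [ 0.8  0.9]
 [ 1.1 -0.4]]
mount top [ 545.36595283 -301.16191254   29.        ] [ 546.93070244 -301.25710037   29.        ]
noseL [ 522.6 -275.3   18. ]
noseR [ 526.2 -332.    18. ]
midL [ 551.6 -271.4   18. ]
midR [ 557.7 -327.2   18. ]
tip [ 499.3 -306.2    0. ]
R1 [ 554.8 -330.2   18. ]
R2 [ 527.3 -334.    18. ]
L1 [ 560.2 -271.2   18. ]
L2 [ 518.8 -275.5   18. ]
tip [ 496.6 -293.7   18. ]
tip0 [ 497.6 -296.7    0. ]
```

```bash
python3 - <<'E'
from h import *
s=bot.get_state(); print({k:np.round(s[k],3) for k in("t","qpos","tcp_pos","orientation","opening","contact_force")})
pi=np.pi
for n,P in [("draw0",(526,-304,0)),("above",(526,-304,150)),("draw1",(402,-320,0)),("mid",(444,-314,0)),("set",(441,-500,0)),("fin0",(361,-507,9)),("fin1",(508,-495,9))]:
    for y in (0.125-pi,0.125,0.125+pi):
        q=solve_ik(P,[pi,0,y]); print(n,round(y,2),None if q is None else np.round(q,2))
E
```

```text
{'t': np.float64(0.1), 'qpos': array([ 1.015,  0.327, -0.193,  1.052, -0.   ,  1.437]), 'tcp_pos': array([224.894, 501.366, 230.594]), 'orientation': array([-3.14, -0.  ,  2.72]), 'opening': np.float64(0.996), 'contact_force': array([ 0.376,  0.659, -0.018])}
draw0 -3.02 [-0.65  0.66 -0.29  0.61  0.   -0.77]
draw0 0.12 [-0.65  0.66 -0.29  0.61  0.    2.37]
draw0 3.27 [-0.65  0.66 -0.29  0.61  0.   -0.77]
above -3.02 [-0.65  0.49 -0.15  0.92  0.   -0.77]
above 0.12 [-0.65  0.49 -0.15  0.92  0.    2.37]
above 3.27 [-0.65  0.49 -0.15  0.92  0.   -0.77]
draw1 -3.02 [-0.82  0.54 -0.56  0.48  0.   -0.94]
draw1 0.12 [-0.82  0.54 -0.56  0.48  0.    2.2 ]
draw1 3.27 [-0.82  0.54 -0.56  0.48  0.   -0.94]
mid -3.02 [-0.75  0.58 -0.47  0.52  0.   -0.88]
mid 0.12 [-0.75  0.58 -0.47  0.52  0.    2.27]
mid 3.27 [-0.75  0.58 -0.47  0.52  0.   -0.88]
set -3.02 [-0.96  0.75 -0.11  0.71  0.   -1.08]
set 0.12 [-0.96  0.75 -0.11  0.71  0.    2.06]
set 3.27 [-0.96  0.75 -0.11  0.71  0.   -1.08]
fin0 -3.02 [-1.07  0.67 -0.24  0.65  0.   -1.2 ]
fin0 0.12 [-1.07  0.67 -0.24  0.65  0.    1.95]
fin0 3.27 [-1.07  0.67 -0.24  0.65  0.   -1.2 ]
fin1 -3.02 [-0.88  0.81  0.04  0.8   0.   -1.  ]
fin1 0.12 [-0.88  0.81  0.04  0.8   0.    2.14]
fin1 3.27 [-0.88  0.81  0.04  0.8   0.   -1.  ]
```

```bash
python3 - <<'E'
from h import *
pi=np.pi; A=0.125; d=np.array([-np.cos(A),-np.sin(A),0])
o=np.array([560,-299.5,0]); g=o+34*d
for P,y in [((150,300,260),1.5),((300,-200,260),A),((430,-300,230),A)]:
    bot.move_ptp(P,[pi,0,y])
bot.movel(g+[0,0,120],[pi,0,A]); print(bot.get_state()["t"])
print("hit",bot.movel(g+[0,0,0.5],max_speed=80,threshold=10)); s=bot.get_state(); print(s["tcp_pos"],s["contact_force"])
cv2.imwrite("pics/w1.png",imaging.capture("side")[150:290,180:340])
bot.grip(0.5,35); s=bot.get_state(); print(s["t"],s["opening"],s["gripper_force"],s["contact_force"],s["tcp_pos"])
E
```

```text
4.8417
hit False
[ 526.66925272 -304.03234524    1.06279281] [-0.43793191  0.69832038 -0.31757377]
6.9333 0.6236976254932916 37.02802681441655 [-0.63171274  1.35936839  4.45416097] [ 526.53799275 -303.79339954    1.10973947]
```

```bash
python3 - <<'E'
from h import *
p=np.array(bot.get_state()["tcp_pos"]); A=0.13
t=p+126*np.array([-np.cos(A),-np.sin(A),0]); t[2]=p[2]
print("hit",bot.movel(t,max_speed=60,threshold=25)); s=bot.get_state(); print(s["t"],s["tcp_pos"],s["contact_force"],s["opening"])
bot.grip(1.0); s=bot.get_state(); bot.movel(t+[0,0,120],max_speed=150)
side=imaging.capture("side"); top=imaging.capture("top"); cv2.imwrite("pics/s2.png",side);cv2.imwrite("pics/t2.png",top); print(bot.get_state()["t"])
q=[proj(c,[t[0]+40,t[1],10])[0] for c in("side","top")]; print(q)
a=[]
for im,(u,v) in zip((side,top),q):
    u,v=int(u),int(v); k=im[v-50:v+50,u-65:u+65]; print(u-65,v-50); a.append(cv2.resize(k,(780,600),interpolation=cv2.INTER_CUBIC))
cv2.imwrite("pics/s2c.png",a[0]);cv2.imwrite("pics/t2c.png",a[1])
E
```

```text
hit False
9.175 [ 401.52175665 -320.07349441    1.04473057] [2.73735373 0.19292141 5.26648466] 0.6276712422957066
10.65
[array([277.73229717, 269.72082927]), array([251.23495947, 238.06295652])]
212 219
186 188
```

View pics/s2c.png

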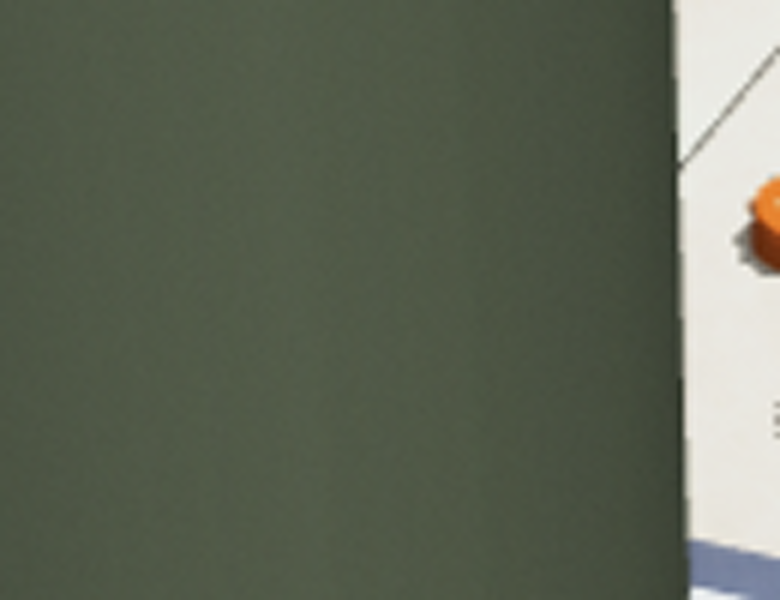

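The arm blocks the side view, so I use the wrist camera.

```bash
cat >> h.py <<'E'
def wray(m,u,v):
    K=np.array(m["K"]); R=Rot.from_euler("xyz",m["rotation"]).as_matrix()
    a=np.array([(u-K[0,2])/K[0,0],(v-K[1,2])/K[1,1]]); th=np.hypot(*a); k=np.sin(th)/max(th,1e-9)
    return np.array(m["position"]),R@np.array([a[0]*k,-a[1]*k,-np.cos(th)])
def wz(m,u,v,z):
    p,d=wray(m,u,v); return p+d*(z-p[2])/d[2]
def wproj(m,P):
    K=np.array(m["K"]); R=Rot.from_euler("xyz",m["rotation"]).as_matrix()
    c=(np.atleast_2d(P)-np.array(m["position"]))@R; r=np.hypot(c[:,0],c[:,1]); th=np.arctan2(r,-c[:,2])
    return np.c_[K[0,2]+K[0,0]*th*c[:,0]/r,K[1,2]-K[1,1]*th*c[:,1]/r]
E
python3 - <<'E'
from h import *
m=imaging.camera_model("wrist"); im=imaging.capture("wrist"); print(m); cv2.imwrite("pics/w2.png",im); cv2.imwrite("pics/w2x.png",cv2.resize(im,(800,600),interpolation=cv2.INTER_CUBIC))
import pickle; pickle.dump(m,open("w2.pkl","wb"))
E
```

```text
{'K': array([[325.1922621 ,   0.        , 279.60542472],
       [  0.        , 325.1922621 , 210.2958744 ],
       [  0.        ,   0.        ,   1.        ]]), 'position': array([ 470.00545531, -311.41648387,  261.55766097]), 'rotation': array([-0.2797947 ,  0.00262193, -1.44612492])}
```

View pics/w2x.png

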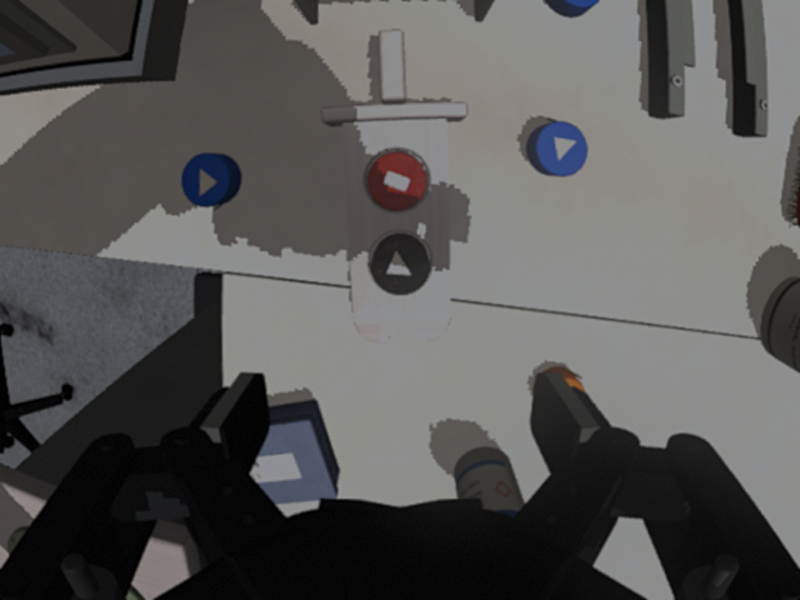

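Wrist view (800 px): both mounts are seated, mount_b at (398,180) and mount_a at (401,262). The end plate is at (322–467,112), the fin end at (392,31), and the rail mouths at (667,115) and (750,135).

```bash
cat > m2.py <<'E'
from h import *; import pickle
from scipy.optimize import least_squares
m=pickle.load(open("w2.pkl","rb"))
def wfit(m,obs,x0):
    def f(p):
        c,s=np.cos(p[2]),np.sin(p[2])
        P=[[p[0]+c*L[0]-s*L[1],p[1]+s*L[0]+c*L[1],L[2]] for _,_,L in obs]
        return (wproj(m,P)-[[u*.7,v*.7] for u,v,_ in obs]).ravel()
    s=least_squares(f,x0,loss="soft_l1"); return s.x,f(s.x).reshape(-1,2)
if __name__=="__main__":
    obs=[(323,109,(-70,-37,26)),(466,103,(-70,37,26)),(467,117,(-62,37,26)),(323,122,(-62,-37,26)),(392,31,(-105,0,42)),(394,100,(-70,0,42)),(398,180,(-30,0,26)),(401,262,(14,0,29))]
    p,r=wfit(m,obs,[435,-315,3.26]); print("tray",p.round(3),r.round(1).tolist())
    print(wz(m,402*.7,342*.7,0))
    # rails: mouth bottom edges (z=0) & top edges
    for n,u,v,z in [("Lout0",650,113,0),("Lin0",683,116,0),("Rin0",734,134,0),("Rout0",766,134,0)]: print(n,wz(m,u*.7,v*.7,z).round(1), wz(m,u*.7,v*.7,26).round(1))
E
python3 m2.py
```

```text
tray [ 434.528 -315.511    3.303] [[-1.3, -0.8], [1.8, -0.6], [1.5, 0.4], [-0.9, 0.9], [-0.3, -1.7], [0.2, -1.0], [-0.2, 1.2], [-0.0, 4.4]]
[ 369.66318537 -324.85814317    0.        ]
Lout0 [ 532.3 -456.8    0. ] [ 526.2 -442.3   26. ]
Lin0 [ 537.3 -481.8    0. ] [ 530.6 -464.9   26. ]
Rin0 [ 537.7 -526.9    0. ] [ 531.  -505.5   26. ]
Rout0 [ 546.9 -558.3    0. ] [ 539.3 -533.8   26. ]
```

```bash
python3 - <<'E'
from h import *
pi=np.pi; A=0.14
g=np.array([441,-314.6,0])
bot.movel(g+[0,0,110],[pi,0,A]); print("hit",bot.movel(g+[0,0,0.5],max_speed=80,threshold=10))
bot.grip(0.5,50); s=bot.get_state(); print(s["opening"],s["tcp_pos"],s["contact_force"])
bot.movel(g+[0,0,8],max_speed=25); bot.dwell(.2); s=bot.get_state(); print(s["t"],s["opening"],s["contact_force"],s["wrist_torque"])
bot.movel(g+[0,0,50],max_speed=50)
m=imaging.camera_model("wrist"); cv2.imwrite("pics/w3x.png",imaging.capture("wrist"))
E
```

```text
hit False
0.6164376639545777 [ 441.29023384 -314.73021622    1.1768736 ] [-0.6348406   1.2119415   6.64633179]
13.7 0.6213159961429517 [ 0.61232465 -0.32086331 -2.02880287] [ 0.01908626 -0.00595672  0.00793679]
```

View pics/w3x.png

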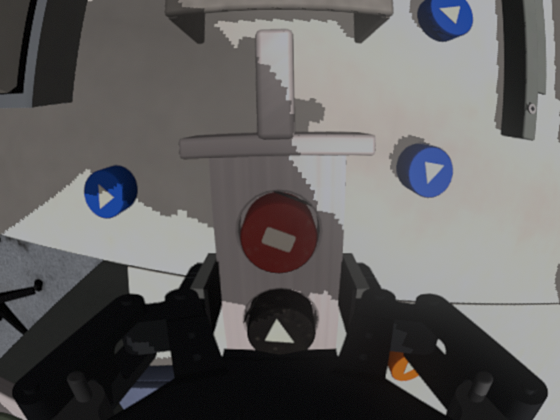

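The tray hangs level, both mounts are seated, and the end plate is at (180–375,147). Now I turn it and set it down before the rails.

```bash
python3 - <<'E'
from h import *; import pickle
pi=np.pi; B=0.085
print("t",bot.get_state()["t"])
bot.movel([440,-400,50],[pi,0,pi/2+.1],max_speed=45)
bot.movel([441.1,-500.6,50],[pi,0,pi+B],max_speed=55)
s=bot.get_state(); print(s["t"],s["opening"],s["contact_force"],s["orientation"])
bot.movel([441.1,-500.6,8],max_speed=40)
print("hit",bot.movel([441.1,-500.6,0.8],max_speed=15,threshold=12)); s=bot.get_state(); print(s["tcp_pos"],s["contact_force"])
bot.grip(0.85); bot.movel([441.1,-500.6,130],max_speed=150)
bot.move_ptp([441.1,-500.6,140],[pi,0,B]); bot.dwell(.2)
m=imaging.camera_model("wrist"); im=imaging.capture("wrist"); print(bot.get_state()["t"],m["position"]); pickle.dump(m,open("w4.pkl","wb"))
cv2.imwrite("pics/w4.png",im); cv2.imwrite("pics/w4x.png",cv2.convertScaleAbs(cv2.resize(im,(800,600),interpolation=cv2.INTER_CUBIC),alpha=1.3))
E
```

```text
t 14.7417
18.775 0.6179796111163465 [-0.12919434  0.76980608 -1.56455893] [ 3.14137016e+00 -9.29219652e-05 -3.05664784e+00]
hit False
[ 441.06584347 -500.55682724    1.25572948] [-0.96632752  1.73761004  4.21181412]
24.85 [ 510.22240175 -495.07647435  281.63053142]
```

View pics/w4x.png

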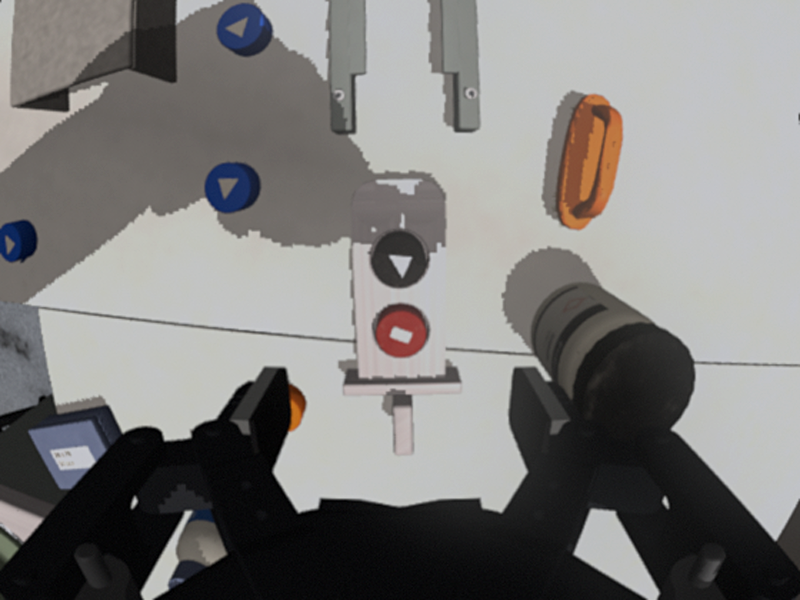

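Wrist view: the tray lies nose to the rails, with the nose at (399,180), plate at (402,385) and fin at (402,425). The rail mouth ends are at (343,130) and (467,128), and the jar at (640,370) stays clear. Now I measure the alignment.

```bash
python3 - <<'E'
from m2 import *
m=pickle.load(open("w4.pkl","rb"))
bay=[(331,125,(-65,41,26)),(355,124,(-65,29,26)),(456,124,(-65,-29,26)),(480,122,(-65,-41,26)),(332,133,(-65,41,0)),(356,132,(-65,29,0)),(455,131,(-65,-29,0)),(480,130,(-65,-41,0)),(351,72,(-33,29,26)),(447,71,(-33,-29,26))]
p,r=wfit(m,bay,[598,-487,.085]); print("bay",p.round(3),r.round(1).tolist())
tr=[(343,390,(-70,37,26)),(461,387,(-70,-37,26)),(402,453,(-105,0,42)),(402,395,(-70,0,42)),(401,331,(-30,0,26)),(400,259,(14,0,29)),(399,175,(60,0,0)),(353,230,(30,27,18)),(446,230,(30,-27,18))]
q,r=wfit(m,tr,[449,-500,.085]); print("tray",q.round(3),r.round(1).tolist())
c,s=np.cos(p[2]),np.sin(p[2]);d=q[:2]-p[:2]; print("tray in bay",c*d[0]+s*d[1],-s*d[0]+c*d[1],q[2]-p[2])
for u1,u2,v,z in [(331,480,118,26),(329,477,5,26),(353,446,230,18),(355,446,300,18)]:
    a=wz(m,u1*.7,v*.7,z);b=wz(m,u2*.7,v*.7,z); print(((a+b)/2).round(1),(a-b).round(1))
im=cv2.imread("pics/w4.png")[0:110,215:350]; cv2.imwrite("pics/w4c.png",cv2.convertScaleAbs(cv2.resize(im,(720,587),interpolation=cv2.INTER_CUBIC),alpha=1.5))
E
```

```text
bay [ 6.00182e+02 -4.88852e+02  1.10000e-01] [[-0.6, 2.4], [-2.1, 2.3], [2.0, 0.7], [0.4, 2.3], [3.1, -0.5], [0.2, -0.5], [-1.1, -1.3], [-4.7, -0.5], [-0.3, -0.8], [7.2, -1.6]]
tray [ 4.48571e+02 -5.00584e+02  9.80000e-02] [[-0.7, 1.8], [0.4, 2.9], [0.3, 0.4], [-0.1, 6.8], [-0.0, 0.2], [-0.0, -0.7], [-0.0, -0.6], [-0.5, -1.5], [0.6, -2.4]]
tray in bay -151.9836644439383 4.9318382643951 -0.011616102354665328
[ 540.5 -495.6   26. ] [-7.1 80.8  0. ]
[ 606.9 -488.6   26. ] [-7.2 81.6  0. ]
[ 476.8 -497.7   18. ] [-4.5 53.   0. ]
[ 435.4 -501.8   18. ] [-4.6 53.7  0. ]
```

View pics/w4c.png

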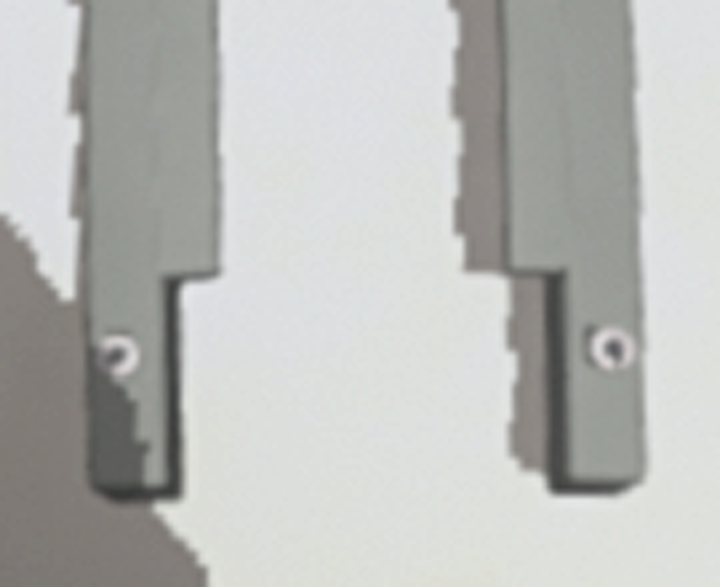

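Enlarged mouth: left rail end top (90–168,487) and inner foot (182,497), right rail end top (570–643,483) and inner foot (550,492). The lip ends are at (218,270) and (508,270). I refit with these.

```bash
python3 - <<'E'
from m2 import *
m=pickle.load(open("w4.pkl","rb"))
C=lambda u,v:((215+u/5.333-.4)/.7,(v/5.333-.4)/.7)
bay=[(*C(90,485),(-65,41,26)),(*C(168,487),(-65,29,26)),(*C(182,497),(-65,29,0)),(*C(570,485),(-65,-29,26)),(*C(643,482),(-65,-41,26)),(*C(550,492),(-65,-29,0)),(*C(219,270),(-33,21,26)),(*C(508,270),(-33,-21,26))]
p,r=wfit(m,bay,[598,-487,.085]); print("bay",p.round(3),r.round(1).tolist())
for u1,u2,v,z in [(90,643,470,26),(84,638,250,26),(88,632,5,26),(182,550,490,0),(219,508,268,26)]:
    a=wz(m,C(u1,v)[0]*.7,C(u1,v)[1]*.7,z);b=wz(m,C(u2,v)[0]*.7,C(u2,v)[1]*.7,z); print(((a+b)/2).round(1),(a-b).round(1), round(np.arctan2(-(b-a)[0],(a-b)[1])*-1,3))
E
```

```text
bay [ 5.98877e+02 -4.89611e+02  9.60000e-02] [[-0.7, 0.5], [-0.0, -0.6], [0.5, 0.2], [-0.6, -0.8], [1.0, 0.1], [-0.6, 0.6], [0.2, 0.2], [0.3, -0.3]]
[ 536.4 -495.6   26. ] [-7.1 80.3  0. ] 0.088
[ 569.8 -491.9   26. ] [-7.1 80.6  0. ] 0.087
[ 609.6 -488.4   26. ] [-7.1 80.4  0. ] 0.088
[ 535.3 -495.8    0. ] [-5.1 58.7  0. ] 0.087
[ 566.3 -492.6   26. ] [-3.7 41.8  0. ] 0.088
```

```bash
python3 - <<'E'
from h import *
pi=np.pi
f=np.array([358.9,-507.6,0])
bot.grip(0.5); bot.movel(f+[0,0,120],[pi,0,.085],max_speed=120)
print("hit",bot.movel(f+[0,0,10],max_speed=80,threshold=8)); 
bot.grip(0.0,60); s=bot.get_state(); print(s["t"],s["opening"],s["tcp_pos"],s["contact_force"])
B=.088; d=np.array([np.cos(B),np.sin(B),0]); M=np.array([534.5,-494.9,0]); z=np.array(s["tcp_pos"])[2]
P=lambda o: M+(o-90+65)*d+[0,0,z]
print("hit",bot.movel(P(-130),[pi,0,B],max_speed=30,threshold=15))
for o in(-115,-100,-80,-60):
    h=bot.movel(P(o),max_speed=30,threshold=12); s=bot.get_state(); print(o,h,s["t"],s["tcp_pos"].round(1),s["contact_force"].round(1),s["wrist_torque"].round(2))
    if h: break
E
```

```text
hit False
28.0083 0.13065161840973782 [ 359.02169906 -507.80951668   10.47418548] [-0.94367657  0.96449835  3.32989436]
hit False
-115 False 29.5167 [ 395.7 -507.2   10.5] [-1.7 -0.8  4.3] [-0.1   0.27 -0.02]
-100 False 30.1667 [ 409.9 -505.9   10.5] [-2.2 -0.4  3.9] [-0.1   0.47  0.  ]
-80 False 30.9833 [ 429.7 -504.2   10.5] [-3.1  0.5  5.4] [-0.07  0.62  0.03]
-60 False 31.8 [ 449.6 -502.4   10.5] [-3.2  0.   5. ] [-0.1   0.55  0.01]
```

```bash
python3 - <<'E'
from h import *
B=.088; d=np.array([np.cos(B),np.sin(B),0]); M=np.array([534.5,-494.9,0]); z=bot.get_state()["tcp_pos"][2]
P=lambda o: M+(o-90+65)*d+[0,0,z]
for o,v in((-40,30),(-25,30),(-12,25),(8,12)):
    h=bot.movel(P(o),max_speed=v,threshold=15); s=bot.get_state(); print(o,h,s["t"],s["tcp_pos"].round(1),s["contact_force"].round(1),s["wrist_torque"].round(2))
    if h: break
m=imaging.camera_model("wrist"); cv2.imwrite("pics/w5.png",imaging.capture("wrist")); import pickle; pickle.dump(m,open("w5.pkl","wb"))
print((s["tcp_pos"]-M)@d)
E
```

```text
-40 False 32.6167 [ 469.5 -500.6   10.5] [-3.5 -0.3  6.2] [-0.03  0.59 -0.05]
-25 False 33.2667 [ 484.6 -499.3   10.5] [-2.7  0.   5. ] [-0.13  0.52 -0.02]
-12 False 33.9333 [ 497.4 -498.2   10.6] [-3.9  0.2  3.8] [-0.12  0.62 -0.  ]
8 True 35.075 [ 508.  -497.3   10.6] [-2.2  0.2  3.9] [-0.01 -0.24  0.1 ]
-26.644341469045376
```

View pics/w5.png

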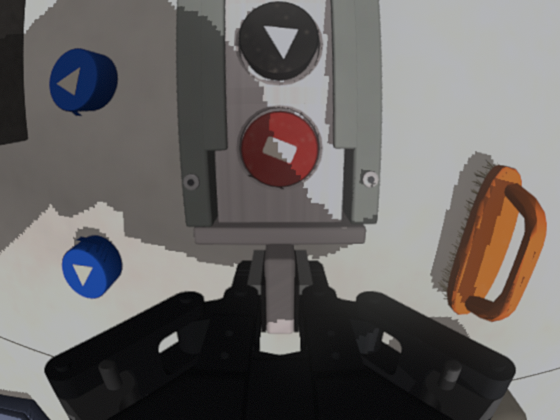

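The plate sits against both rail ends (row ~225) and both mounts are seated. I press it home once more, release, back off and check the numbers.

```bash
python3 - <<'E'
from h import *
B=.088; d=np.array([np.cos(B),np.sin(B),0]); p=bot.get_state()["tcp_pos"].copy()
h=bot.movel(p+6*d,max_speed=8,threshold=20); s=bot.get_state(); print(h,(s["tcp_pos"]-p)@d,s["contact_force"].round(1))
bot.grip(0.5); s=bot.get_state(); q=s["tcp_pos"]; print(q,s["opening"],s["contact_force"].round(1))
bot.movel(q+[0,0,120],max_speed=120); 
bot.movel(q-100*d+[0,0,160],max_speed=150); bot.dwell(.3)
import pickle; m=imaging.camera_model("wrist"); pickle.dump(m,open("w6.pkl","wb")); im=imaging.capture("wrist"); cv2.imwrite("pics/w6.png",im)
hsv=cv2.cvtColor(im,cv2.COLOR_BGR2HSV); k=((hsv[...,1]>150)&((hsv[...,0]<4)|(hsv[...,0]>172))&(hsv[...,2]>40)).astype(np.uint8)
n,_,st,c=cv2.connectedComponentsWithStats(k); i=1+st[1:,4].argmax(); print("mount_b",st[i],wz(m,*c[i],26).round(1),"expect",np.array([534.5,-494.9])+(-33+65)*d[:2]-0)
print(bot.get_state()["t"])
E
```

```text
False -0.04188913866918233 [-18.1  -0.1  11.6]
[ 514.31958084 -496.44130137   10.16880289] 0.4949284753176837 [ 0.2 -0.4 -0.2]
mount_b [264  14  33  29 502] [ 565.4 -492.6   26. ] expect [ 566.37617594 -492.08763311]
38.9
```

```bash
python3 -c "
from bench import bot
print(bot.sign_off())"
```

```text
the job is handed in; nothing more can be done
None
```

The tray is home nose first in the guide rails with its end plate pressed against the rail ends; both specimens were still seated in the last picture I viewed, just before release, I saw nothing else moved, and the job was handed in at about 39 s.

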